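# Set out the cups on their saucers

### The job

Set the three open cups out on the serving board, each upright in the middle of the saucer of its own size: the largest cup on the largest saucer first, then the middle-sized one, and the smallest last. Set each cup down gently without dropping it or tipping it over, and leave the closed sugar pot and the salt box where they are.

Things in the scene. Friction and masses are not known exactly. Their poses are not given: they have to be found in the camera images.
- cup_large: The largest of three loose handleless stoneware cups, round and open at the top, sand-coloured below with a pale glazed upper part: 66 mm outside diameter over its upper two thirds, narrowing to 54 mm at the foot, 72 mm high, wall 4 mm, about 200 g (may vary by a third). Stands upright on the counter at the start. Origin at the centre of its underside, z up its axis.
- cup_medium: The middle-sized of three loose handleless stoneware cups, round and open at the top, sand-coloured below with a pale glazed upper part: 55 mm outside diameter over its upper two thirds, narrowing to 43 mm at the foot, 60 mm high, wall 4 mm, about 140 g (may vary by a third). Stands upright on the counter at the start. Origin at the centre of its underside, z up its axis.
- cup_small: The smallest of three loose handleless stoneware cups, round and open at the top, sand-coloured below with a pale glazed upper part: 44 mm outside diameter over its upper two thirds, narrowing to 32 mm at the foot, 50 mm high, wall 4 mm, about 90 g (may vary by a third). Stands upright on the counter at the start. Origin at the centre of its underside, z up its axis.
- saucer_large: The largest of three plain brown round saucers, 102 mm across, 10 mm high, flat floor 87 mm across inside a low 5 mm rim. Fixed on a fixed round wooden board (304 mm across, 15 mm thick); the saucers' centres form a triangle, 152 mm apart. Origin at the centre of its underside, on the board's top (15 mm above the counter); its floor is 5 mm above the origin.
- saucer_medium: The middle-sized of three plain brown round saucers, 83 mm across, 10 mm high, flat floor 68 mm across inside a low 5 mm rim. Fixed on a fixed round wooden board (304 mm across, 15 mm thick); the saucers' centres form a triangle, 152 mm apart. Origin at the centre of its underside, on the board's top (15 mm above the counter); its floor is 5 mm above the origin.
- saucer_small: The smallest of three plain brown round saucers, 66 mm across, 10 mm high, flat floor 51 mm across inside a low 5 mm rim. Fixed on a fixed round wooden board (304 mm across, 15 mm thick); the saucers' centres form a triangle, 152 mm apart. Origin at the centre of its underside, on the board's top (15 mm above the counter); its floor is 5 mm above the origin.
- sugar_pot: Lidded round stoneware sugar pot, loose, 64 mm across, 72 mm high to the top of its small knob; closed. Bystander, to stay where it is. Origin at the centre of its underside, z up.
- salt_box: Closed square wooden salt box, loose, 64 x 64 mm, 50 mm high. Bystander, to stay where it is. Origin at the centre of its underside, z up.
There are look-alikes about, which are no part of the job. Leave any green or pink look-alike of the cup_medium alone.

How it is judged:
By the outcome, as a careful person would: the job done as asked, in the order asked, and still so for the second after the job is handed in, with the robot touching nothing.
It also fails if it takes over 99 s, if anything falls off the work surface, if the arm or the gripper's body presses on something with over 40 N, if the wrist force passes 120 N, or if a joint passes its speed limit or range.

### The arm

A 6-joint arm with a two-finger parallel gripper is mounted at the origin on the work surface. World frame = base frame: x ahead of the robot, y to its left, z up, the work surface at z = 0. Lengths are in m, angles in rad, forces in N, time in s.
With the tool pointing down it reaches from about 0.275 to 0.75 m from the base axis. Payload 10.2 kg.
Tool frame: the origin (TCP) lies on the mounting face of the last link; the fingertips stand 166 mm ahead of it and the grasp point (between the pads) lies 147 mm ahead of it; z points along the fingers, y is the line along which they close (so a half turn about z gives the same grasp; the last joint's range is limited). The gripper opens to 88 mm and grips with 3 to 60 N. Pads are 18 mm wide; open, the fingers measure 123 mm over their backs; the gripper's body (75 mm by 187 mm) begins 45 mm behind the grasp point.
Start: joints at [1.078, 0.313, 1.498, -0, 1.331, -0.223], TCP at [0.14, 0.506, 0.405] pointing down, gripper open.
Joint ranges: [-2.94, 2.94], [-0.97, 2.17], [0.19, 2.56], [-1.23, 4.37], [0.02, 3.11], [-2.88, 2.88]. Speed limits (rad/s): [2.39, 2.39, 3.01, 3.14, 3.14, 3.14].

### API

Orientations are given as a unit quaternion [x, y, z, w].
In Python, from bench import sensors, capture, calibration, order gives the robot as it stands.
- The arm moves only by the shell command python3 -m crank 'ROWS' [FORCE]. ROWS is JSON, a list that holds one entry, the list of rows, each a list of 7 numbers: the shift along the world's x, y, z in mm, then the turn, a rotation vector about the world's x, y, z in rad, then the finger opening in mm, from 0 to 88.1. A call has 1 to 12 rows; each row is the pose to reach, as a shift and turn from the pose commanded when the call began; what a row does not reach only later rows make up. A row lasts 1/8 s, in which the tool goes at most 62.5 mm and 10.7 degrees, less where a joint would pass 70% of its speed; a pose out of reach is approached as far as the arm can. A call with a gripper value outside its range is refused whole. The fingers move at their own pace and stop on an object; FORCE is the grip in N (left out, the last holds). Time passes only in rows, so rows that repeat a pose let the fingers close. It gives the time, the measured TCP pose, the force, the opening and the grip force at its end, in the units of the state.
- sensors.sense(): the state, without advancing time (a new reading comes with each control period).
- capture(name): name is "scene" or "side" or "wrist"; returns (picture, depth): 384x512x3 uint8, red, green, blue; 384x512 float32, m along the optical axis (not along the pixel's ray), 0 where there is no reading.
- calibration(name): a dict with "K" (3x3 intrinsics, pixels), "R" (3x3) and "t" (3): a world point X has camera coordinates R X + t; the wrist camera has in their place "hand_eye" (4x4, takes a point from camera to tool coordinates, whose origin is the TCP and whose axes are the flange's). Camera axes: x right, y down, z forward; pixel columns grow to the right and rows downward; lengths in m; the calibration is good to about 2 mm. A picture is of the moment at which its call begins: read the wrist's pose just before it. calibration takes no time and is no camera call.
- order.hand_in(): hands the job in; it is judged then, once.
The state is a dict: "time_s": time; "q": joint angles; "joint_velocities": joint speeds; "joint_torque": joint torques, N m; "eef_pos": TCP position; "orientation": TCP orientation; "ft_force": force on the tool from outside, world axes, zero at the start; "ft_torque": the same for the moment, N m; "gripper_width": opening from 0.0 (shut) to 1.0 (fully open); "finger_force": force on a finger pad.
Only numpy, scipy, OpenCV 4.12 (cv2) and the standard library are available. Lean on these libraries where they do the work, as an engineer would, in place of code of your own. Each camera call takes 0.05 s, during which the arm holds its last target. There are 200 camera calls.

## Working session

There is one attempt and no reset: what is moved stays moved. The work goes in short steps, Python scripts to look and compute and a shell command to move; the robot and the scene stay as the last step left them, time stands still between calls to the robot, and variables do not carry over. Pictures are saved under pics/ and viewed, at most 14 in all, crops included, and the job is handed in when it is done.

```bash
mkdir -p pics
python3 - <<'E'
from bench import sensors,capture,calibration
import cv2,numpy as np
s=sensors.sense();print(s)
for n in("scene","side"):
    p,d=capture(n);np.savez(f'{n}.npz',p=p,d=d);cv2.imwrite(f'pics/{n}0.png',p[...,::-1]);c=calibration(n);print(n,c,(d>0).mean())
E
```

```text
{'time_s': 0.0, 'q': array([ 1.07759496e+00,  3.13462945e-01,  1.49841483e+00, -4.61148502e-05,
        1.33103977e+00, -2.23416145e-01]), 'joint_velocities': array([ 8.99720758e-04,  4.89933179e-04,  6.81885820e-05, -1.37665705e-03,
        8.32608263e-04, -1.69084728e-03]), 'joint_torque': array([-1.32627978e-03, -4.02190304e+01, -2.52266765e+01,  6.94142981e-02,
        3.52865236e-02, -8.81764413e-05]), 'eef_pos': array([0.13993194, 0.50597182, 0.40416269]), 'orientation': array([ 1.34478431e-01,  9.90916299e-01, -6.28227215e-04, -2.11341336e-04]), 'ft_force': array([ 0.72458177,  0.10668149, -0.31823048]), 'ft_torque': array([0.00817063, 0.00790611, 0.04822447]), 'finger_force': 0.0, 'gripper_width': 0.9992055074043278}
scene {'K': array([[462.41412248,   0.        , 259.16076257],
       [  0.        , 462.41412248, 190.37089462],
       [  0.        ,   0.        ,   1.        ]]), 'R': array([[-0.81228307,  0.58312343,  0.01277843],
       [ 0.49486496,  0.70060527, -0.51406316],
       [-0.30871491, -0.4112412 , -0.85765715]]), 't': array([ 0.42536478, -0.18683468,  1.20371706])} 0.9959513346354166
side {'K': array([[404.16282985,   0.        , 260.45731964],
       [  0.        , 404.16282985, 187.16831401],
       [  0.        ,   0.        ,   1.        ]]), 'R': array([[ 0.70022926, -0.71350027, -0.02442029],
       [-0.42223838, -0.38631792, -0.82004464],
       [ 0.57566808,  0.58453044, -0.57177831]]), 't': array([-0.37805658,  0.23860478,  0.73560048])} 0.9960683186848959
```

View pics/scene0.png

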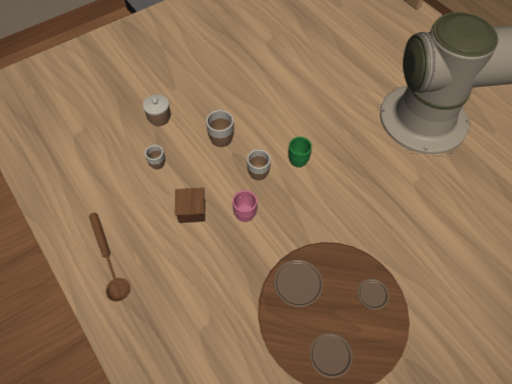

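View pics/side0.png

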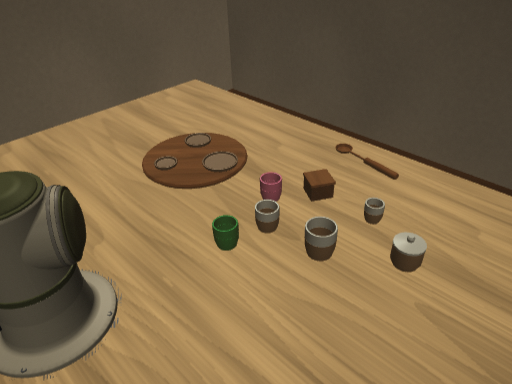

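The scene view shows:
- **Sand/pale open cups:** large (220,127), medium (258,163), small (155,155).
- **Look-alikes:** green (300,150) and pink (245,205).
- **Bystanders:** lidded pot (157,110), salt box (190,205).
- **Saucers:** large (299,283), medium (330,354), small (373,294).

I'll measure these from both cameras.

```bash
cat > h.py <<'E'
import numpy as np,cv2
from scipy.optimize import least_squares
from bench import calibration
def ray(n,uv,z,RT=None):
    c=calibration(n);K=c['K'];R,t=(c['R'],c['t']) if RT is None else RT
    d=R.T@np.linalg.solve(K,[uv[0],uv[1],1]);o=-R.T@t
    return o+d*(z-o[2])/d[2]
def cloud(n,d):
    c=calibration(n);K=c['K'];v,u=np.indices(d.shape)
    P=np.stack([(u-K[0,2])/K[0,0]*d,(v-K[1,2])/K[1,1]*d,d],-1)
    return (P-c['t'])@c['R']
def circ(P):
    f=lambda q:np.hypot(P[:,0]-q[0],P[:,1]-q[1])-q[2]
    r=least_squares(f,[*P[:,:2].mean(0),.03],loss='soft_l1',f_scale=.002);return r.x,np.abs(r.fun).mean()
E
python3 - <<'E'
from h import *
W={'large':(.072,.033),'medium':(.060,.0275),'small':(.05,.022),'green':(.06,.0275),'pink':(.06,.0275),'pot':(.072,.032),'box':(.05,.032)}
px={'scene':dict(large=(220,121),medium=(258,158),small=(155,152),green=(300,146),pink=(245,201),pot=(155,101),box=(189,197)),
'side':dict(large=(321,227),medium=(267,207),small=(374,203),green=(226,223),pink=(271,180),pot=(410,239),box=(319,177))}
sau={'scene':dict(L=(299,283),M=(331,355),S=(373,294)),'side':dict(L=(221,161),M=(198,140),S=(166,163))}
for n in px:
    z=np.load(n+'.npz');p,d=z['p'],z['d'];C=cloud(n,d)
    hsv=cv2.cvtColor(p,cv2.COLOR_RGB2HSV)
    for k,uv in px[n].items():
        h,r=W[k];g=ray(n,uv,h)
        m=(np.hypot(C[...,0]-g[0],C[...,1]-g[1])<r*1.5)&(d>0)
        top=C[m&(C[...,2]>h-.012)]
        zt=np.percentile(C[m][:,2],98)
        q,e=circ(C[m&(abs(C[...,2]-zt)<.006)])
        # silhouette extent of rim by depth
        print(n,k,'ray',g[:2].round(4),'ztop',zt.round(4),'circ',q.round(4),e.round(4))
    for k,uv in sau[n].items():
        # saucer grey-brown: hue/sat
        print(n,k,ray(n,uv,.022)[:2].round(4),hsv[uv[1],uv[0]],'z',C[uv[1],uv[0]].round(4))
    sat=(hsv[...,1]<115)&(hsv[...,2]>60)&(hsv[...,2]<150)&(C[...,2]<.035)&(C[...,2]>.01)
    N,lab,st,cen=cv2.connectedComponentsWithStats(sat.astype('uint8'))
    for i in range(1,N):
        if st[i,4]>150:
            P=C[lab==i];
            (c,_)=cv2.minEnclosingCircle((P[:,:2]*1000).astype('f4').reshape(-1,1,2))[0:2]
            print(n,'blob',cen[i].round(1),st[i],P[:,:3].mean(0).round(4),'enc',np.round(c,1),round(_*2,1))
    b=(abs(C[...,2]-.015)<.004)&(hsv[...,2]<130)
E
```

```text
scene large ray [ 0.4644 -0.2438] ztop 0.0732 circ [ 0.4643 -0.2456  0.0308] 0.0013
scene medium ray [ 0.4478 -0.1115] ztop 0.0614 circ [ 0.4484 -0.1087  0.0254] 0.0013
scene small ray [ 0.6299 -0.2691] ztop 0.0511 circ [ 0.6325 -0.2695  0.0199] 0.0014
scene green ray [ 0.3479 -0.0828] ztop 0.061 circ [ 0.3475 -0.0827  0.0251] 0.0012
scene pink ray [ 0.5368 -0.0356] ztop 0.0607 circ [ 0.5373 -0.0361  0.0252] 0.0013
scene pot ray [ 0.5598 -0.3872] ztop 0.0679 circ [ 0.5507 -0.3892  0.0101] 0.0029
scene box ray [ 0.6283 -0.1197] ztop 0.0526 circ [ 0.632  -0.1118  0.0255] 0.0074
scene L [0.5448 0.1689] [ 14  85 111] z [0.5442 0.1684 0.0199]
scene M [0.5832 0.3156] [ 14  85 105] z [0.5832 0.3156 0.0222]
scene S [0.4367 0.2741] [ 14  86 107] z [0.4362 0.274  0.0208]
scene blob [418.9 118. ] [381  86  88  54 978] [ 0.0222 -0.0003  0.0185] enc [1.3 2.4] 225.3
scene blob [298.1 282.8] [ 274  259   49   48 1846] [0.5454 0.1668 0.0205] enc [544.4 165. ] 105.4
scene blob [372.8 293.8] [357 278  33  32 797] [0.4362 0.2733 0.0209] enc [435.5 271.5] 69.8
scene blob [330.6 355. ] [ 309  333   44   
[... 591 characters left out ...]
circ [ 0.6305 -0.1152  0.0264] 0.0075
side L [0.5478 0.1621] [ 15  98 122] z [0.5489 0.1634 0.021 ]
side M [0.5821 0.3089] [ 16  99 118] z [0.5853 0.3135 0.0191]
side S [0.4368 0.2687] [ 16 100 122] z [0.4383 0.2714 0.0202]
side blob [262.8  27.6] [   0    0  512   56 2326] [1.6993 1.1868 0.0226] enc [1313.6  901.3] 2551.5
side blob [197.4 139. ] [185 133  26  13 245] [0.5872 0.3185 0.0203] enc [581.4 315.3] 84.9
side blob [219.7 160.6] [202 152  36  18 493] [0.5492 0.1694 0.0201] enc [547.5 165.4] 104.6
side blob [165.5 162.2] [155 156  22  13 192] [0.4398 0.2759 0.0205] enc [435.6 272.7] 67.8
side blob [ 50.2 343.7] [   0  273  101  101 2791] [-0.0242 -0.0644  0.0167] enc [-1.8 -6.4] 213.8
```

Run:
```python
import numpy as np,cv2
p=np.load('scene.npz')['p'][80:230,130:330,::-1]
cv2.imwrite('pics/crop1.png',cv2.resize(p,(800,600),interpolation=cv2.INTER_CUBIC))
```

```text
(no output)
```

View pics/crop1.png

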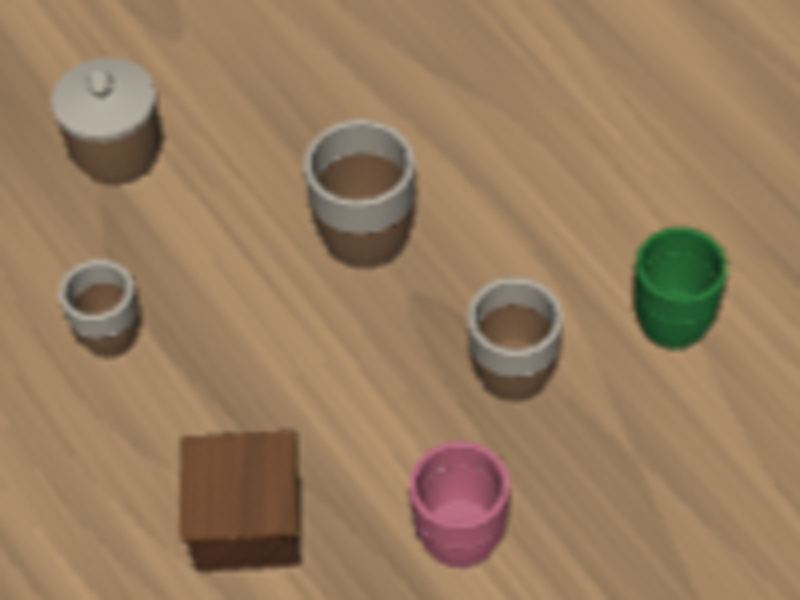

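```bash
python3 -m crank '[[[20,-45,0,0,0,0,88],[45,-100,-5,0,0,0,88],[68,-155,-10,0,0,0,88],[90,-210,-20,0,0,0,88],[115,-265,-30,0,0,0,88],[140,-320,-40,0,0,0,88],[163,-375,-50,0,0,0,88],[186,-430,-60,0,0,0,88],[210,-485,-70,0,0,0,88],[234,-540,-80,0,0,0,88],[257,-595,-90,0,0,0,88],[280,-650,-100,0,0,0,88]]]'
```

```text
time_s: 1.6
eef_pos: [0.4203, -0.1461, 0.3042]
orientation: [0.135, 0.991, 0.0, -0.0]
ft_force: [0.7, 0.5, 0.8]
gripper_width: 0.997
finger_force: 0.0
```

The crop confirms three sand/pale open cups: large at crop (360,190), medium (515,340), small (100,305). The medium's coloured look-alikes are green (680,285) and pink (460,500), and the pot has a lid. I'm heading over the large cup for a check with the wrist camera.

```bash
python3 -m crank '[[[15,-35,0,0,0,0,88],[30,-70,0,0,0,0,88],[44,-102,0,0,0,0,88],[44,-102,0,0,0,0,88],[44,-102,0,0,0,0,88]]]'
cat >> h.py <<'E'
from scipy.spatial.transform import Rotation as Ro
def wrist(tag,h,r):
    """rim circle fit of points at height h near the tool axis"""
    from bench import sensors,capture
    s=sensors.sense();p,d=capture('wrist');cv2.imwrite(f'pics/{tag}.png',p[...,::-1])
    c=calibration('wrist');K=c['K'];v,u=np.indices(d.shape)
    P=np.stack([(u-K[0,2])/K[0,0]*d,(v-K[1,2])/K[1,1]*d,d],-1)
    H=c['hand_eye'];P=P@H[:3,:3].T+H[:3,3]
    P=P@Ro.from_quat(s['orientation']).as_matrix().T+s['eef_pos']
    return s,P,d,p
E
python3 - <<'E'
from h import *
s,P,d,p=wrist('w1',.072,.033)
print(s['eef_pos'].round(4))
m=(d>0)&(abs(P[...,2]-.072)<.008)&(np.hypot(P[...,0]-.464,P[...,1]+.247)<.055)
print(m.sum(),P[m][:,2].max() if m.any() else 0);
if m.sum()>20: print(circ(P[m&(P[...,2]>np.percentile(P[m][:,2],60)-.002)]))
E
```

```text
time_s: 2.22
eef_pos: [0.4637, -0.2453, 0.3044]
orientation: [0.134, 0.991, 0.0, -0.0]
ft_force: [0.1, 0.7, -0.2]
gripper_width: 0.998
finger_force: 0.0
[ 0.4637 -0.2453  0.3044]
1336 0.07327202827686546
(array([ 0.4656195 , -0.24815461,  0.03061985]), np.float64(0.0009921763755563829))
```

View pics/w1.png

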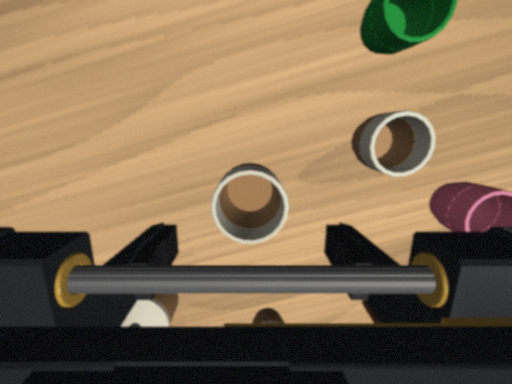

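The wrist view puts the large cup's rim at (250,205), between the fingers. All three views agree to about 2 mm, so I'll descend and grip.

```bash
python3 -m crank '[[[1,-2,-30,0,0,0,88],[1,-2,-65,0,0,0,88],[1,-2,-95,0,0,0,88],[1,-2,-112,0,0,0,88],[1,-2,-112,0,0,0,88],[1,-2,-112,0,0,0,60],[1,-2,-112,0,0,0,60],[1,-2,-112,0,0,0,60],[1,-2,-112,0,0,0,60],[1,-2,-112,0,0,0,60],[1,-2,-112,0,0,0,60]]]' 20
```

```text
time_s: 3.65
eef_pos: [0.4651, -0.248, 0.1936]
orientation: [0.134, 0.991, -0.0, 0.001]
ft_force: [-0.2, 1.3, 6.8]
gripper_width: 0.751
finger_force: 20.0
```

```bash
python3 -m crank '[[[0,0,5,0,0,0,60],[0,0,15,0,0,0,60],[0,0,35,0,0,0,60],[0,0,60,0,0,0,60],[0,0,85,0,0,0,60],[0,0,100,0,0,0,60],[0,0,100,0,0,0,60]]]'
```

```text
time_s: 4.53
eef_pos: [0.465, -0.248, 0.2935]
orientation: [0.134, 0.991, -0.0, 0.001]
ft_force: [-0.1, -0.1, -2.7]
gripper_width: 0.752
finger_force: 20.1
```

```bash
python3 -m crank '[[[2,10,0,0,0,0,60],[7,35,0,0,0,0,60],[14,70,0,0,0,0,60],[22,112,0,0,0,0,60],[31,157,0,0,0,0,60],[40,205,0,0,0,0,60],[49,253,0,0,0,0,60],[58,300,0,0,0,0,60],[66,342,0,0,0,0,60],[73,377,0,0,0,0,60],[78,402,0,0,0,0,60],[80.5,413,0,0,0,0,60]]]'
python3 -m crank '[[[0,0,0,0,0,0,60],[0,0,0,0,0,0,60]]]'
cat > meas.py <<'E'
# compare held/placed cup rim circle with saucer centre, in each fixed camera
from h import *
from bench import capture
import sys
def rim(h,g,zt,n):
    p,d=capture(n);C=cloud(n,d)
    m=(np.hypot(C[...,0]-g[0],C[...,1]-g[1])<h)&(d>0)&(abs(C[...,2]-zt)<.006)
    hsv=cv2.cvtColor(p,cv2.COLOR_RGB2HSV);m&=(hsv[...,1]<60)&(hsv[...,2]>90)
    print(n,m.sum(),circ(C[m]),C[m][:,2].mean().round(4));return p
if __name__=='__main__':
    x,y,zt,r,tag=float(sys.argv[1]),float(sys.argv[2]),float(sys.argv[3]),float(sys.argv[4]),sys.argv[5]
    for n in('scene','side'): cv2.imwrite(f'pics/{tag}_{n}.png',rim(r,(x,y),zt,n)[...,::-1])
E
python3 meas.py .545 .166 .172 .045 L1
```

```text
time_s: 6.02
eef_pos: [0.5451, 0.1665, 0.2917]
orientation: [0.134, 0.991, -0.0, -0.001]
ft_force: [-0.0, -0.3, -1.8]
gripper_width: 0.75
finger_force: 20.1
time_s: 6.28
eef_pos: [0.5454, 0.1643, 0.2925]
orientation: [0.135, 0.991, -0.0, -0.0]
ft_force: [-0.2, -0.5, -1.9]
gripper_width: 0.749
finger_force: 20.1
scene 85 (array([0.54471861, 0.16482829, 0.03055592]), np.float64(0.0010302364135388006)) 0.17
side 24 (array([0.5479357 , 0.16104812, 0.03402627]), np.float64(0.0011480114511991707)) 0.1698
```

View pics/L1_side.png

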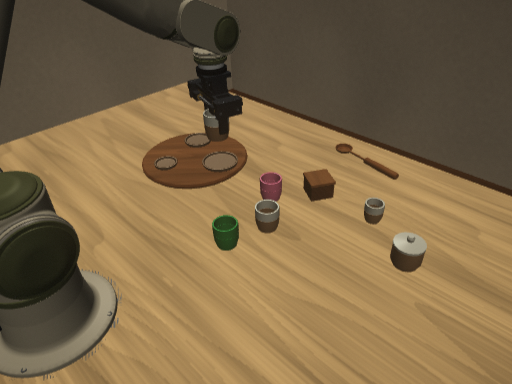

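The side view shows the cup upright in the gripper near (216,122), above the board. I'll lower it slowly.

```bash
python3 -m crank '[[[0,1,-12,0,0,0,60],[0,1,-30,0,0,0,60],[0,1,-50,0,0,0,60],[0,1,-65,0,0,0,60],[0,1,-72,0,0,0,60],[0,1,-75,0,0,0,60],[0,1,-76,0,0,0,60],[0,1,-76,0,0,0,60],[0,1,-76,0,0,0,60]]]'
python3 -m crank '[[[0,0,-1,0,0,0,60],[0,0,-2,0,0,0,60],[0,0,-2,0,0,0,60]]]'
```

```text
time_s: 7.5
eef_pos: [0.5455, 0.166, 0.217]
orientation: [0.134, 0.991, 0.0, 0.0]
ft_force: [0.3, -0.1, -2.0]
gripper_width: 0.75
finger_force: 20.1
time_s: 7.88
eef_pos: [0.5454, 0.166, 0.2146]
orientation: [0.134, 0.991, -0.0, -0.0]
ft_force: [-0.4, 0.1, -1.7]
gripper_width: 0.753
finger_force: 20.1
```

```bash
python3 -m crank '[[[0,0,-0.5,0,0,0,60],[0,0,-1,0,0,0,60],[0,0,-1,0,0,0,60],[0,0,-1,0,0,0,60]]]'
```

```text
time_s: 8.38
eef_pos: [0.5454, 0.166, 0.2137]
orientation: [0.134, 0.991, -0.0, 0.0]
ft_force: [0.3, -0.8, -2.3]
gripper_width: 0.745
finger_force: 20.1
```

```bash
python3 -m crank '[[[0,0,-0.5,0,0,0,60],[0,0,-1,0,0,0,60],[0,0,-1,0,0,0,60],[0,0,-1,0,0,0,60]]]'
```

```text
time_s: 8.88
eef_pos: [0.5455, 0.166, 0.2136]
orientation: [0.134, 0.991, -0.0, 0.0]
ft_force: [-3.4, -1.0, 8.4]
gripper_width: 0.752
finger_force: 20.0
```

Contact is at the expected height, so I'll release and lift.

```bash
python3 -m crank '[[[0,0,0,0,0,0,68],[0,0,0,0,0,0,72],[0,0,0,0,0,0,80],[0,0,0,0,0,0,88],[0,0,0,0,0,0,88],[0,0,10,0,0,0,88],[0,0,35,0,0,0,88],[0,0,65,0,0,0,88],[0,0,90,0,0,0,88],[0,0,90,0,0,0,88]]]'
cat > wm.py <<'E'
from h import *
import sys
x,y,h,tag=float(sys.argv[1]),float(sys.argv[2]),float(sys.argv[3]),sys.argv[4]
s,P,d,p=wrist(tag,h,0)
hsv=cv2.cvtColor(p,cv2.COLOR_RGB2HSV)
m=(d>0)&(abs(P[...,2]-h)<.005)&(np.hypot(P[...,0]-x,P[...,1]-y)<.05)
print(s['eef_pos'].round(4),m.sum(),circ(P[m]) if m.sum()>20 else '')
E
python3 wm.py .545 .166 .092 w2; python3 meas.py .545 .166 .092 .045 L2
```

```text
time_s: 10.12
eef_pos: [0.5456, 0.1661, 0.3047]
orientation: [0.134, 0.991, 0.0, 0.002]
ft_force: [0.1, 0.1, 0.4]
gripper_width: 1.0
finger_force: 0.0
[0.5456 0.1661 0.3047] 1435 (array([0.54507875, 0.16511565, 0.03049879]), np.float64(0.0010237583871025768))
scene 147 (array([0.54461465, 0.16673122, 0.03077612]), np.float64(0.001048567785505339)) 0.0909
side 84 (array([0.54367213, 0.16407653, 0.03075563]), np.float64(0.0013653642598773369)) 0.0899
```

View pics/w2.png

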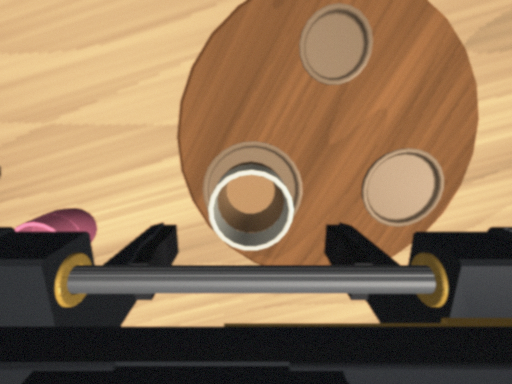

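The large cup stands on its saucer, with its rim at (251,208). The free saucers are visible at (336,44) and (403,187). I'll measure their rims from this view.

```bash
cat > sm.py <<'E'
from h import *
s,P,d,p=wrist('w2b',0,0)
g=cv2.cvtColor(p,cv2.COLOR_RGB2GRAY)
for k,c,D in(('M',(.582,.315),.083),('S',(.436,.2725),.066),('L',(.5455,.166),.102)):
    r=np.hypot(P[...,0]-c[0],P[...,1]-c[1])
    m=(d>0)&(abs(P[...,2]-.025)<.0025)&(r<D/2+.006)&(r>D/2-.012)
    print(k,m.sum(),circ(P[m]),D/2)
E
python3 sm.py
```

```text
M 1202 (array([0.58468837, 0.31310456, 0.03835677]), np.float64(0.0012433150362717044)) 0.0415
S 1364 (array([0.43867471, 0.2720153 , 0.0298475 ]), np.float64(0.0012468208037498616)) 0.033
L 960 (array([0.5475264 , 0.16598737, 0.04785474]), np.float64(0.001245745209872293)) 0.051
```

```bash
python3 -m crank '[[[-7,-20,0,0,0,0,88],[-21,-60,0,0,0,0,88],[-39,-110,0,0,0,0,88],[-57,-162,0,0,0,0,88],[-74,-212,0,0,0,0,88],[-89,-253,0,0,0,0,88],[-97,-276,0,0,0,0,88],[-97,-276,0,0,0,0,88],[-97,-276,0,0,0,0,88]]]'
python3 wm.py .448 -.110 .060 w3
```

```text
time_s: 11.45
eef_pos: [0.4486, -0.1093, 0.3023]
orientation: [0.134, 0.991, 0.0, -0.0]
ft_force: [0.2, 0.6, 0.4]
gripper_width: 0.998
finger_force: 0.0
[ 0.4486 -0.1093  0.3023] 889 (array([ 0.44912524, -0.11094543,  0.02507776]), np.float64(0.001030432700043632))
```

View pics/w3.png

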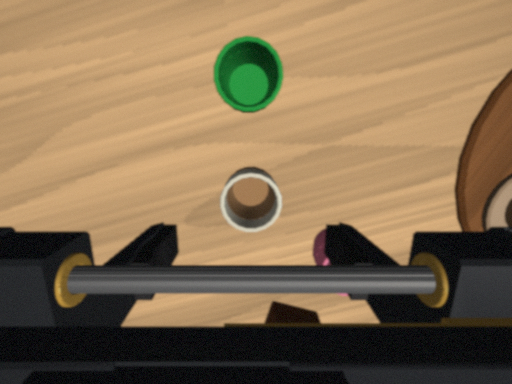

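The sand/pale medium cup is at (250,202), centred between the fingers. The green cup at (248,75) and pink cup at (325,245) are clear of the fingers.

```bash
python3 -m crank '[[[0,-1,-30,0,0,0,88],[0,-1,-65,0,0,0,88],[0,-1,-98,0,0,0,88],[0,-1,-115,0,0,0,88],[0,-1,-115,0,0,0,88],[0,-1,-115,0,0,0,50],[0,-1,-115,0,0,0,50],[0,-1,-115,0,0,0,50],[0,-1,-115,0,0,0,50],[0,-1,-115,0,0,0,50],[0,-1,-115,0,0,0,50],[0,-1,-115,0,0,0,50]]]' 18
python3 -m crank '[[[0,0,5,0,0,0,50],[0,0,15,0,0,0,50],[0,0,35,0,0,0,50],[0,0,65,0,0,0,50],[0,0,100,0,0,0,50],[0,0,120,0,0,0,50],[0,0,130,0,0,0,50],[0,0,130,0,0,0,50]]]'
```

```text
time_s: 13.0
eef_pos: [0.4485, -0.111, 0.1881]
orientation: [0.135, 0.991, -0.0, 0.0]
ft_force: [-0.9, 1.5, 6.2]
gripper_width: 0.618
finger_force: 18.0
time_s: 14.0
eef_pos: [0.4484, -0.111, 0.318]
orientation: [0.134, 0.991, -0.0, 0.0]
ft_force: [-0.6, -0.2, -1.5]
gripper_width: 0.611
finger_force: 18.0
```

```bash
python3 -m crank '[[[4,12,0,0,0,0,50],[13,40,0,0,0,0,50],[25,78,0,0,0,0,50],[38,120,0,0,0,0,50],[52,165,0,0,0,0,50],[67,211,0,0,0,0,50],[82,258,0,0,0,0,50],[96,303,0,0,0,0,50],[110,345,0,0,0,0,50],[122,383,0,0,0,0,50],[131,411,0,0,0,0,50],[135,425,0,0,0,0,50]]]'
python3 -m crank '[[[0,0,0,0,0,0,50],[0,0,0,0,0,0,50],[0,0,-20,0,0,0,50],[0,0,-45,0,0,0,50],[0,0,-70,0,0,0,50],[0,0,-90,0,0,0,50],[0,0,-101,0,0,0,50],[0,0,-105,0,0,0,50],[0,0,-105,0,0,0,50],[0,0,-105,0,0,0,50]]]'
python3 meas.py .5835 .314 .085 .04 M1
```

```text
time_s: 15.5
eef_pos: [0.583, 0.3164, 0.316]
orientation: [0.134, 0.991, -0.0, -0.001]
ft_force: [1.1, -0.4, -1.0]
gripper_width: 0.616
finger_force: 18.0
time_s: 16.75
eef_pos: [0.5836, 0.3141, 0.2135]
orientation: [0.134, 0.991, 0.0, 0.001]
ft_force: [-0.4, 0.0, -1.3]
gripper_width: 0.623
finger_force: 18.0
scene 84 (array([0.58349879, 0.31395651, 0.02549203]), np.float64(0.0009194044064870078)) 0.0842
side 13 (array([0.60684283, 0.30585203, 0.04778003]), np.float64(0.001436380009576459)) 0.0832
```

Now 5 mm above contact, I'll lower in small steps.

```bash
python3 -m crank '[[[0,0,-2,0,0,0,50],[0,0,-3,0,0,0,50],[0,0,-4,0,0,0,50],[0,0,-4.5,0,0,0,50],[0,0,-5,0,0,0,50],[0,0,-5,0,0,0,50],[0,0,-5,0,0,0,50]]]'
```

```text
time_s: 17.73
eef_pos: [0.5835, 0.314, 0.2082]
orientation: [0.134, 0.991, 0.0, 0.0]
ft_force: [-4.0, -2.0, 5.6]
gripper_width: 0.618
finger_force: 18.0
```

```bash
python3 -m crank '[[[0,0,0,0,0,0,57],[0,0,0,0,0,0,62],[0,0,0,0,0,0,70],[0,0,0,0,0,0,80],[0,0,0,0,0,0,80],[0,0,10,0,0,0,80],[0,0,35,0,0,0,80],[0,0,70,0,0,0,80],[0,0,100,0,0,0,88],[0,0,110,0,0,0,88],[0,0,110,0,0,0,88]]]'
python3 wm.py .5835 .314 .080 w4; python3 meas.py .5835 .314 .080 .04 M2; sed -i "s/w2b/w4b/" sm.py; python3 sm.py
```

```text
time_s: 19.1
eef_pos: [0.5834, 0.314, 0.3178]
orientation: [0.134, 0.991, 0.0, 0.0]
ft_force: [-1.2, -1.0, -0.2]
gripper_width: 0.996
finger_force: 0.0
[0.5834 0.314  0.3178] 924 (array([0.58371452, 0.31283477, 0.02507331]), np.float64(0.0010362754753312103))
scene 145 (array([0.58299325, 0.31390115, 0.02530692]), np.float64(0.0010503178056890515)) 0.0789
side 55 (array([0.58228499, 0.31202294, 0.02490947]), np.float64(0.001700352961720007)) 0.0778
M 709 (array([0.58527985, 0.31355911, 0.03846074]), np.float64(0.0012420646034591869)) 0.0415
S 1228 (array([0.43895999, 0.27257941, 0.02975833]), np.float64(0.0012847049939935992)) 0.033
L 921 (array([0.5475832 , 0.16667036, 0.04774704]), np.float64(0.0012490271814402038)) 0.051
```

View pics/w4.png

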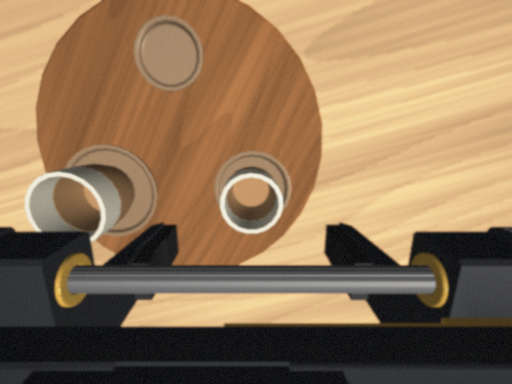

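The medium cup stands on its saucer at (251,200), within about 2 mm of the centre. Next is the small cup.

```bash
python3 -m crank '[[[2,-25,0,0,0,0,88],[6,-75,0,0,0,0,88],[11,-130,0,0,0,0,88],[16,-187,0,0,0,0,88],[20,-244,0,0,0,0,88],[25,-301,0,0,0,0,88],[30,-358,0,0,0,0,88],[35,-415,0,0,0,0,88],[40,-472,0,0,0,0,88],[44,-525,0,0,0,0,88],[48,-566,0,0,0,0,88],[49,-585,0,0,0,0,88]]]'
python3 -m crank '[[[0,0,0,0,0,0,88],[0,0,0,0,0,0,88],[0,0,0,0,0,0,88]]]'
python3 wm.py .632 -.271 .050 w5
```

```text
time_s: 20.8
eef_pos: [0.6322, -0.2729, 0.3166]
orientation: [0.135, 0.991, 0.0, -0.001]
ft_force: [0.9, -0.1, 0.1]
gripper_width: 0.997
finger_force: 0.0
time_s: 21.18
eef_pos: [0.6327, -0.2695, 0.318]
orientation: [0.134, 0.991, 0.0, 0.0]
ft_force: [-0.5, -0.6, 0.0]
gripper_width: 0.999
finger_force: 0.0
[ 0.6327 -0.2695  0.318 ] 560 (array([ 0.63385328, -0.27220948,  0.019637  ]), np.float64(0.0010432650203055294))
```

View pics/w5.png

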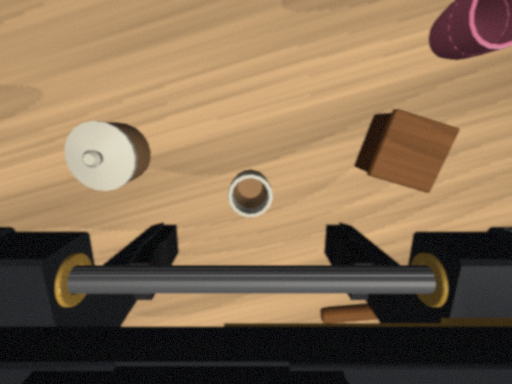

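The small cup is at (250,194), and the pot, box and spoon handle are all clear of the fingers.

```bash
python3 -m crank '[[[0,-1,-30,0,0,0,80],[0,-1.5,-70,0,0,0,80],[0,-1.5,-110,0,0,0,80],[0,-1.5,-135,0,0,0,80],[0,-1.5,-135,0,0,0,80],[0,-1.5,-135,0,0,0,38],[0,-1.5,-135,0,0,0,38],[0,-1.5,-135,0,0,0,38],[0,-1.5,-135,0,0,0,38],[0,-1.5,-135,0,0,0,38],[0,-1.5,-135,0,0,0,38],[0,-1.5,-135,0,0,0,38]]]' 15
python3 -m crank '[[[0,0,5,0,0,0,38],[0,0,15,0,0,0,38],[0,0,35,0,0,0,38],[0,0,65,0,0,0,38],[0,0,100,0,0,0,38],[0,0,120,0,0,0,38],[0,0,130,0,0,0,38],[0,0,130,0,0,0,38]]]'
```

```text
time_s: 22.72
eef_pos: [0.6326, -0.2725, 0.1832]
orientation: [0.134, 0.991, -0.0, 0.0]
ft_force: [-0.6, 1.7, 5.7]
gripper_width: 0.493
finger_force: 15.0
time_s: 23.72
eef_pos: [0.6324, -0.2725, 0.3135]
orientation: [0.134, 0.991, -0.0, 0.0]
ft_force: [1.6, -0.4, -0.8]
gripper_width: 0.492
finger_force: 15.0
```

```bash
python3 -m crank '[[[-4,11,0,0,0,0,38],[-14,39,0,0,0,0,38],[-29,80,0,0,0,0,38],[-46,128,0,0,0,0,38],[-64,179,0,0,0,0,38],[-83,231,0,0,0,0,38],[-102,284,0,0,0,0,38],[-121,337,0,0,0,0,38],[-140,389,0,0,0,0,38],[-158,440,0,0,0,0,38],[-174,485,0,0,0,0,38],[-186,518,0,0,0,0,38]]]'
python3 -m crank '[[[-7,19,0,0,0,0,38],[-9.5,26.5,0,0,0,0,38],[-9.5,26.5,0,0,0,0,38],[-9.5,26.5,-20,0,0,0,38],[-9.5,26.5,-45,0,0,0,38],[-9.5,26.5,-70,0,0,0,38],[-9.5,26.5,-90,0,0,0,38],[-9.5,26.5,-101,0,0,0,38],[-9.5,26.5,-105,0,0,0,38],[-9.5,26.5,-105,0,0,0,38],[-9.5,26.5,-105,0,0,0,38]]]'
python3 meas.py .437 .272 .075 .035 S1
```

```text
time_s: 25.22
eef_pos: [0.4447, 0.2474, 0.3121]
orientation: [0.134, 0.991, -0.0, -0.001]
ft_force: [-0.6, 0.6, -1.3]
gripper_width: 0.495
finger_force: 15.0
time_s: 26.6
eef_pos: [0.4371, 0.272, 0.2083]
orientation: [0.134, 0.991, 0.0, 0.0]
ft_force: [-0.2, -0.5, -1.1]
gripper_width: 0.499
finger_force: 15.0
scene 64 (array([0.43736103, 0.27235159, 0.02022599]), np.float64(0.0011581572286168166)) 0.0734
side 4 (array([0.34475419, 0.33385962, 0.09417612]), np.float64(7.67477012248649e-05)) 0.0738
```

```bash
python3 -m crank '[[[0,0,-2,0,0,0,38],[0,0,-3,0,0,0,38],[0,0,-4,0,0,0,38],[0,0,-4.5,0,0,0,38],[0,0,-5,0,0,0,38],[0,0,-5.2,0,0,0,38],[0,0,-5.2,0,0,0,38]]]'
```

```text
time_s: 27.58
eef_pos: [0.437, 0.272, 0.2031]
orientation: [0.134, 0.991, -0.0, 0.0]
ft_force: [-3.2, -2.0, 8.2]
gripper_width: 0.492
finger_force: 15.0
```

```bash
python3 -m crank '[[[0,0,0,0,0,0,46],[0,0,0,0,0,0,52],[0,0,0,0,0,0,62],[0,0,0,0,0,0,72],[0,0,0,0,0,0,72],[0,0,10,0,0,0,72],[0,0,35,0,0,0,72],[0,0,70,0,0,0,72],[0,0,105,0,0,0,72],[0,0,115,0,0,0,72],[0,0,115,0,0,0,72]]]'
python3 wm.py .437 .272 .070 w6; sed -i "s/w4b/w6b/" sm.py; python3 sm.py
python3 -m crank '[[[0,-20,20,0,0,0,72],[0,-60,50,0,0,0,72],[-10,-110,70,0,0,0,72],[-20,-165,80,0,0,0,72],[-30,-215,80,0,0,0,72],[-40,-265,80,0,0,0,72],[-50,-300,80,0,0,0,72],[-50,-320,80,0,0,0,72],[-50,-320,80,0,0,0,72],[-50,-320,80,0,0,0,72]]]'
python3 meas.py .437 .272 .07 .035 F; python3 meas.py .545 .166 .092 .045 F2; python3 meas.py .5835 .314 .08 .04 F3
python3 -c "
import cv2;a=cv2.imread('pics/F_scene.png')[210:384,230:430];cv2.imwrite('pics/Fc.png',cv2.resize(a,(660,574),interpolation=cv2.INTER_CUBIC))"
```

```text
time_s: 28.95
eef_pos: [0.4368, 0.272, 0.3175]
orientation: [0.135, 0.991, 0.0, 0.0]
ft_force: [-0.1, -0.1, 0.1]
gripper_width: 0.818
finger_force: 0.0
[0.4368 0.272  0.3175] 665 (array([0.43772688, 0.27069383, 0.0196279 ]), np.float64(0.0010416923779467653))
M 129 (array([0.58460583, 0.31500971, 0.03969047]), np.float64(0.0012244054472464897)) 0.0415
S 547 (array([0.43842906, 0.27239884, 0.02995879]), np.float64(0.0012359078043904027)) 0.033
L 217 (array([0.54648023, 0.16632991, 0.0479367 ]), np.float64(0.0012246213484536196)) 0.051
time_s: 30.3
eef_pos: [0.387, -0.0474, 0.397]
orientation: [0.134, 0.991, 0.0, -0.001]
ft_force: [0.7, 0.3, -0.4]
gripper_width: 0.815
finger_force: 0.0
scene 161 (array([0.43750619, 0.27202125, 0.01972372]), np.float64(0.0010646156877959277)) 0.0685
side 51 (array([0.43665427, 0.26950534, 0.01951203]), np.float64(0.001377241780218884)) 0.0679
scene 247 (array([0.54461229, 0.16676127, 0.03075262]), np.float64(0.001087112582557509)) 0.0906
side 64 (array([0.54434701, 0.16426139, 0.03059056]), np.float64(0.001632579033031175)) 0.0895
scene 234 (array([0.58316166, 0.31405261, 0.02524333]), np.float64(0.0010477734443350177)) 0.0786
side 58 (array([0.58259108, 0.3119349 , 0.02511282]), np.float64(0.001613950758541362)) 0.0777
```

View pics/Fc.png

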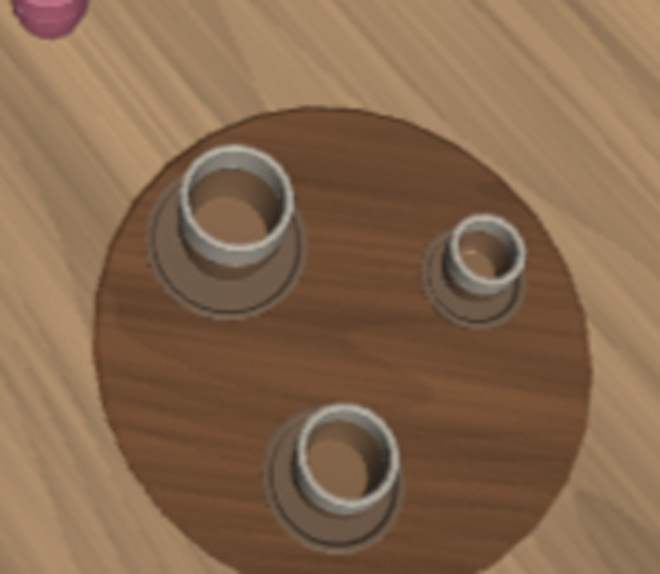

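View pics/F_side.png

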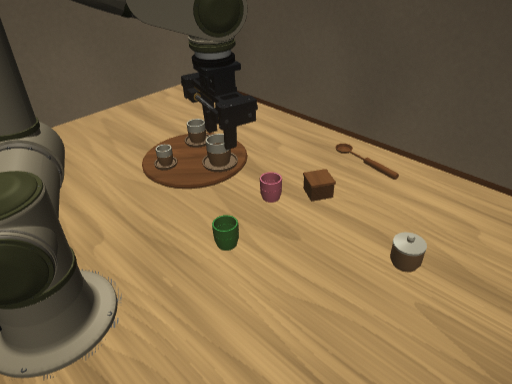

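All three cups stand upright within about 2 mm of their saucer centres. The pot, the box and the look-alikes haven't moved, and the gripper is clear, so I'm handing in.

```bash
python3 -c "
from bench import order
print(order.hand_in())"
```

```text
the job is handed in; nothing more can be done
None
```

The job is handed in at about 30 s of the 99 s limit: each cup stands upright within about 2 mm of the middle of its own saucer, set down large, then medium, then small, and nothing else was moved.

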